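# Release the latched key of the probe selector

## Robot

A 6-joint arm with a two-finger parallel gripper is mounted at the origin on the work surface. World frame = base frame: x ahead of the robot, y to its left, z up, the work surface at z = 0. Lengths are in m, angles in degrees, forces in N, time in s.
With the tool pointing down it reaches from about 0.375 to 0.975 m from the base axis. Payload 3.8 kg.
Tool frame: the origin (TCP) lies on the centre line of the jaws, within the pads' length; the fingertips stand 19 mm ahead of it and the grasp point (between the pads) is the TCP; z points along the fingers, x is the direction in which the jaws open and shut, and the axes are right-handed (so a half turn about z gives the same grasp; the last joint's range is limited). The gripper opens to 85 mm and grips with 20 to 120 N. Pads are 22 mm wide; open, the fingers measure 114 mm over their backs; the gripper's body (76 mm by 85 mm) begins 54 mm behind the grasp point. The pads swing forward as they close: fully open they stand 13 mm farther back than shut.
Start: joints at [-68.52, 15.12, 91.902, -0, 72.978, -2.114], TCP at [0.27, -0.619, 0.25] pointing down, gripper open.
Joint ranges: [-150.88, 150.88], [-54.13, 125.18], [17.81, 147.31], [-75.09, 255.09], [0, 152.58], [-146.25, 146.25]. Speed limits (degrees/s): [147.25, 147.25, 180, 180, 180, 180].

## Interface

Orientations are given as a 3x3 rotation matrix whose columns are the frame's x, y, z axes.
In Python, from plant import manip gives the robot as it stands. The module is installed in compiled form; this text tells all that it offers.
- The arm moves only by the shell command python3 -m inch 'ROWS'. ROWS is JSON, a list of rows, each an object with "jaw": the gripper's target within -1 to 1 (shut at 1, half-way at 0, fully open at -1); "translation": the shift along the tool's x, y, z in cm, a list of three; "rotation": the turn, a rotation vector about the tool's x, y, z in degrees, a list of three. In form: [{"jaw": jaw, "translation": [dx, dy, dz], "rotation": [rx, ry, rz]}, ...]. A call has 1 to 5 rows; each row shifts and turns the pose as measured when the row begins, along the tool's axes as they then stand; what a row does not reach is not made up. A row lasts 1/8 s, in which the tool goes at most 62.5 mm and 10.7 degrees, less where a joint would pass 70% of its speed; a pose out of reach is approached as far as the arm can. A call is refused whole if a number of a shift passes 6.25 or a number of a turn 10.7, either way. A call with a gripper value outside its range is refused whole. The fingers move at their own pace and stop on an object; the grip force is fixed at half the most. Time passes only in rows, so rows that do not move let the fingers close. It gives the time, the measured TCP pose, the force and the opening at its end, in the units of the state.
- manip.read_state(): the state, without advancing time (a new reading comes with each control period).
- manip.capture(name): name is "scene" or "top" or "wrist"; returns (picture, depth): 420x560x3 uint8, red, green, blue; 420x560 float32, m along the optical axis (not along the pixel's ray), 0 where there is no reading.
- manip.camera_model(name): a dict with "fx", "fy", "cx", "cy" (pixels), "dist_coeffs" ([k1, k2, p1, p2, k3] as OpenCV has them; the pictures are not rectified), "extrinsics" (4x4, takes a point from world to camera coordinates). Camera axes: x right, y down, z forward; pixel columns grow to the right and rows downward; lengths in m; the calibration is good to about 2 mm. A picture is of the moment at which its call begins: read the wrist's pose just before it. camera_model takes no time and is no camera call; for the wrist camera it gives the pose at the moment of the call.
- manip.job_done(): hands the job in, once; it reports no verdict.
The state is a dict: "t": time; "q": joint angles; "qd": joint speeds; "tau": joint torques, N m; "ee_pos": TCP position; "orientation": TCP orientation; "ft_force": force on the tool from outside, world axes, zero at the start; "ft_torque": the same for the moment, N m; "grip_width": finger opening in m.
Only numpy, scipy, OpenCV 4.12 (cv2) and the standard library are available. Lean on these libraries where they do the work, as an engineer would, in place of code of your own. Each camera call takes 0.05 s, during which the arm holds its last target.

## Task

One of the four identical latching keys on the grey selector box has been left latched down, so its probe is still switched in. Find it by tapping the keys lightly with the fingertips (the latched one sits a little lower and gives less), then press it home and let it spring back, so that all four keys stand fully up. Do not press any of the other three home, and leave the loose things around and on the box where they are.

Things in the scene. Friction and masses are not known exactly. Their poses are not given: they have to be found in the camera images.
- selector: the selector: a grey box 160 mm (x) by 240 mm (y) by 60 mm high with a flat black top panel, fixed to the bench; origin at the centre of its underside, z up, x from its front edge (with the keys) to its back edge (with the probe plugs), y to its left. The row of keys runs along its y, 35 mm in front of its middle
- place_1 (a point): fixed point on the panel's top face, 60 mm above the bench, under the centre of the leftmost key (+y end of the row). Keys are 40 mm apart; each is an ivory square cap of 24 mm with a flat top that stands 10 mm above this point when up, about 6 mm when latched down, 3 mm when pressed home, and moves straight down
- place_2 (a point): fixed point on the panel's top face, 60 mm above the bench, under the centre of the second key from the left; otherwise as place_1
- place_3 (a point): fixed point on the panel's top face, 60 mm above the bench, under the centre of the third key from the left; otherwise as place_1
- place_4 (a point): fixed point on the panel's top face, 60 mm above the bench, under the centre of the rightmost key (-y end); otherwise as place_1
- key_a (a joint): travel of one of the four keys in m, downwards: 0 = fully up, about 0.004 = latched down, about 0.0066 to 0.007 = pressed home against its stop. The letter does not tell where in the row the key stands: the order of the letters along the row differs from start to start
- key_b (a joint): the same for another key. A key that is up begins to give at about 2 N and needs about 2.8 N at 2 mm, 3.6 N at 4 mm, 5 N at its stop; let go, it springs back up. Pressed home (more than 6 mm in) it would switch its probe in, so that must not happen
- key_c (a joint): the same for another key. The latched key rests 4 mm down and begins to give only at about 3.5 N; pressed home against its stop, which takes 5 to 6 N, and let go, it unlatches and springs fully up; pressed less far, it stays latched
- key_d (a joint): the same for another key
- tin: round aluminium sample tin, 40 mm across, 20 mm high, standing on the selector's top panel behind the right half of the key row, about 80 mm from the keys' line; origin at the centre of its underside
- vial: small glass vial with a blue cap, 26 mm across, 52 mm high, standing in front of the selector; origin at the centre of its underside
- crucible: white ceramic crucible, 38 mm across, 30 mm high, standing in front of the selector; origin at the centre of its underside
- screwdriver: screwdriver with a red handle, 180 mm long, lying to the left of the selector; origin under its middle, x along its length
- weight: steel calibration weight with a knob, 30 mm across, 43 mm high, standing to the right of the selector; origin at the centre of its underside
- jar: amber glass jar with a white cap, 60 mm across, 75 mm high, standing behind the selector; origin at the centre of its underside
- brush: cleaning brush with a wooden handle, 170 mm long, lying to the right of the selector; origin under its middle, x along its length

How it is judged (in metres and radians):
On the way:
1. the latched key is pressed home (value of joint key_a above 0.006 m), for 0.02 s.
At the end, for the whole second after the job is handed in: all four keys stand fully up (within 1 mm), and every loose thing is within 20 mm of where it stood (value of joint each of key_a, key_b, key_c, key_d below 0.001 m and distance of each of tin, vial, crucible, screwdriver, weight, jar, brush from where it was at the start of the episode below 0.02 m); the robot touches nothing.
It fails at once if a key that was up is pressed home (more than 6 mm in) (value of joint any of key_b, key_c, key_d above 0.006 m).
It fails at once if a loose thing is lifted, carried or pushed more than 20 mm, or tipped over (distance of any of tin, vial, crucible, screwdriver, weight, jar, brush from where it was at the start of the episode above 0.02 m or angle between any of tin, vial, crucible, weight, jar's own z axis and vertical above 0.5 rad).
It fails at once if the selector's housing is struck or leaned on with more than 25 N (contact force between any of the fingers, the arm and selector above 25 N).
It also fails if it takes over 48 s, if anything falls off the work surface, if the arm or the gripper's body presses on something with over 40 N, if the wrist force passes 120 N, or if a joint passes its speed limit or range.

## Working session

There is one attempt and no reset: what is moved stays moved. The work goes in short steps, Python scripts to look and compute and a shell command to move; the robot and the scene stay as the last step left them, time stands still between calls to the robot, and variables do not carry over. Pictures are saved under pics/ and viewed, and the job is handed in when it is done.

```bash
mkdir -p pics; python3 - <<'E'
from plant import manip
import cv2, numpy as np
s=manip.read_state(); print({k:np.round(v,4).tolist() for k,v in s.items()})
for n in ["scene","top"]:
    p,d=manip.capture(n); cv2.imwrite(f"pics/{n}0.png",p[:,:,::-1]); np.save(f"pics/{n}0.npy",d)
    m=manip.camera_model(n); print(n,{k:np.round(v,4).tolist() for k,v in m.items()})
E
```

```text
{'t': 0.0, 'q': [-68.519, 15.171, 91.9819, 0.0004, 72.9781, -2.1139], 'qd': [-0.0724, -0.0056, -0.002, 0.0007, -0.0027, 0.0034], 'tau': [0.0006, -51.5111, -36.731, 0.0, 0.013, -0.0], 'ee_pos': [0.2699, -0.6179, 0.2489], 'orientation': [[0.4003, -0.9164, -0.0008], [-0.9164, -0.4003, 0.0021], [-0.0023, -0.0001, -1.0]], 'ft_force': [0.5773, 0.2246, 0.1742], 'ft_torque': [-0.0397, -0.0278, 0.0118], 'grip_width': 0.0853}
scene {'fx': 500.4558, 'fy': 500.4558, 'cx': 266.328, 'cy': 211.9463, 'dist_coeffs': [-0.1878, 0.0, 0.0, 0.0, 0.0], 'extrinsics': [[-0.7319, 0.6814, -0.0009, 0.399], [0.3726, 0.3991, -0.8378, -0.1958], [-0.5705, -0.6135, -0.546, 1.7197], [0.0, 0.0, 0.0, 1.0]]}
top {'fx': 423.894, 'fy': 423.894, 'cx': 278.7714, 'cy': 200.5826, 'dist_coeffs': [-0.0202, 0.0, 0.0, 0.0, 0.0], 'extrinsics': [[-0.0025, -0.9993, -0.0386, 0.0577], [-0.9884, 0.0083, -0.1519, 0.5828], [0.1521, 0.0378, -0.9876, 0.8591], [0.0, 0.0, 0.0, 1.0]]}
```

View pics/scene0.png

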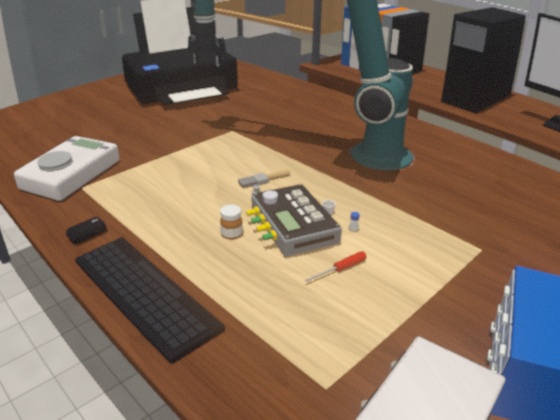

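View pics/top0.png

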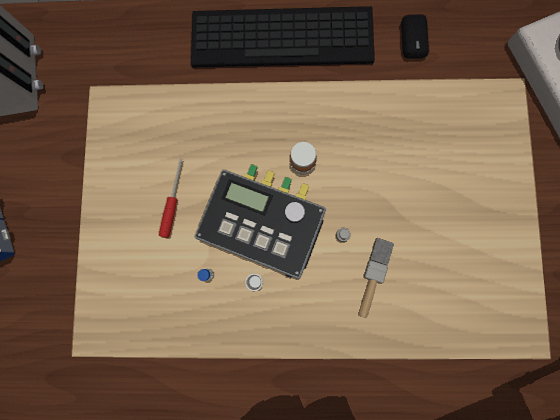

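The top view shows the box with its keys at about (227,227), (245,234), (262,241) and (281,248). The tin is at (295,212), the vial at (205,275), the crucible at (254,283) and the weight at (343,235). Next I'll zoom in and turn these pixels into positions.

```bash
cat > h.py <<'E'
import numpy as np, cv2
from plant import manip
def K(m): return np.array([[m["fx"],0,m["cx"]],[0,m["fy"],m["cy"]],[0,0,1]])
def rays(m,px):
    n=cv2.undistortPoints(np.array(px,float).reshape(-1,1,2),K(m),np.array(m["dist_coeffs"])).reshape(-1,2)
    return np.c_[n,np.ones(len(n))]
def plane(m,px,z):
    E=np.array(m["extrinsics"]);R,t=E[:3,:3],E[:3,3]
    r=rays(m,px)@R; c=-R.T@t
    return c+r*((z-c[2])/r[:,2])[:,None]
def bydepth(m,px,d):
    E=np.array(m["extrinsics"]);R,t=E[:3,:3],E[:3,3]
    z=np.array([np.median(d[int(v)-1:int(v)+2,int(u)-1:int(u)+2]) for u,v in px])
    return (rays(m,px)*z[:,None]-t)@R
def proj(m,P):
    E=np.array(m["extrinsics"])
    return cv2.projectPoints(np.array(P,float).reshape(-1,1,3),cv2.Rodrigues(E[:3,:3])[0],E[:3,3],K(m),np.array(m["dist_coeffs"]))[0].reshape(-1,2)
E
python3 - <<'E'
from h import *
m=manip.camera_model("top"); d=np.load("pics/top0.npy"); p=cv2.imread("pics/top0.png")
px=[(227,227),(245,234),(262,241),(281,248)]
print(plane(m,px,.07).round(4)); print(bydepth(m,px,d).round(4))
ob=[(295,212),(205,275),(254,283),(343,235),(303,152)]
print(bydepth(m,ob,d).round(4))
c=p[150:300,180:360]; cv2.imwrite("pics/topz.png",cv2.resize(c,None,fx=4.4,fy=4,interpolation=cv2.INTER_CUBIC)[:600,:800])
E
```

```text
[[0.525  0.1608 0.07  ]
 [0.5103 0.1233 0.07  ]
 [0.4958 0.0882 0.07  ]
 [0.4814 0.0493 0.07  ]]
[[0.525  0.1608 0.0703]
 [0.5106 0.1237 0.0664]
 [0.4958 0.0882 0.0703]
 [0.4813 0.0493 0.0709]]
[[ 0.5539  0.0201  0.0805]
 [ 0.4268  0.2082  0.0519]
 [ 0.4086  0.1104  0.0046]
 [ 0.509  -0.0802  0.0446]
 [ 0.6811  0.0023  0.0754]]
```

View pics/topz.png

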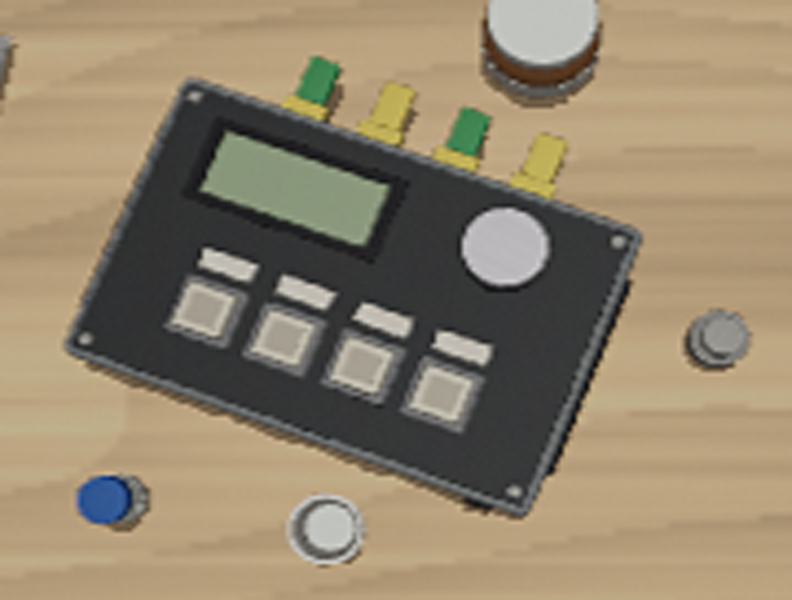

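```bash
python3 - <<'E'
from h import *
m=manip.camera_model("top"); d=np.load("pics/top0.npy")
px=[(227.0,227.2),(244.6,234.2),(262.3,240.9),(280.1,247.7)]
P=plane(m,px,.069);print(P.round(4), np.linalg.norm(np.diff(P,axis=0),axis=1).round(4))
for u,v in px:
    u,v=round(u),round(v); q=[(a,b) for a in range(u-3,u+4) for b in range(v-3,v+4)]
    E=np.array(m["extrinsics"]);z=np.array([d[b,a] for a,b in q])
    W=(rays(m,q)*z[:,None]-E[:3,3])@E[:3,:3]; print("top z med/min/max",np.median(W[:,2]).round(4),W[:,2].min().round(4),W[:,2].max().round(4))
u=(P[0]-P[3])[:2]; y=u/np.linalg.norm(u); x=np.array([y[1],-y[0]]); print("box x",x,"y",y, "yaw",np.degrees(np.arctan2(x[1],x[0])))
c=P.mean(0)[:2]
fit=[c+y*.02*k for k in (3,1,-1,-3)];print("fit",np.round(fit,4))
ctr=c+.035*x; print("box centre",ctr)
# corners via screws
cor=plane(m,[(180+195/4.4,150+96/4),(180+620/4.4,150+241/4),(180+515/4.4,150+491/4),(180+86/4.4,150+339/4)],.06);print((np.c_[(cor[:,:2]-ctr)@x,(cor[:,:2]-ctr)@y]).round(4))
for n,pt in dict(tin=(.554,.02),vial=(.427,.208),cruc=(.41,.11),weight=(.509,-.08),jar=(.68,.002)).items():
    print(n,((np.array(pt)-ctr)@np.c_[x,y]).round(3))
s=manip.read_state();R=np.array(s["orientation"])
print("target in tool cm for P2",(R.T@(np.r_[fit[1],.25]-s["ee_pos"])*100).round(2), "tool x yaw",np.degrees(np.arctan2(R[1,0],R[0,0])))
E
```

```text
[[0.5247 0.161  0.069 ]
 [0.51   0.1243 0.069 ]
 [0.4961 0.0877 0.069 ]
 [0.482  0.0512 0.069 ]] [0.0395 0.0392 0.0391]
top z med/min/max 0.0704 0.0681 0.0734
top z med/min/max 0.0668 0.0643 0.0698
top z med/min/max 0.0705 0.0677 0.0739
top z med/min/max 0.0706 0.0675 0.9392
box x [ 0.93222516 -0.36187877] y [0.36187877 0.93222516] yaw -21.215622481778194
fit [[0.5249 0.1619]
 [0.5104 0.1247]
 [0.496  0.0874]
 [0.4815 0.0501]]
box centre [0.53581653 0.0933478 ]
[[ 0.0686  0.1089]
 [ 0.0684 -0.11  ]
 [-0.0698 -0.109 ]
 [-0.0699  0.1087]]
tin [ 0.043 -0.062]
vial [-0.143  0.068]
cruc [-0.123 -0.03 ]
weight [ 0.038 -0.171]
jar [ 0.167 -0.033]
target in tool cm for P2 [-5.843e+01 -5.176e+01  3.000e-02] tool x yaw -66.40233313069946
```

The depth puts the second key's top at about 66.8 mm and the others at about 70.5 mm. The key spacing (39–40 mm) and the corner screws fit the box model. Now I'll shut the gripper and travel over at z = 0.25, then tap to confirm.

```bash
python3 -m inch '[{"jaw":1,"translation":[-4.4,-3.9,0],"rotation":[0,0,0]},{"jaw":1,"translation":[-4.4,-3.9,0],"rotation":[0,0,0]},{"jaw":1,"translation":[-4.4,-3.9,0],"rotation":[0,0,0]},{"jaw":1,"translation":[-4.4,-3.9,0],"rotation":[0,0,0]},{"jaw":1,"translation":[-4.4,-3.9,0],"rotation":[0,0,0]}]'
python3 -m inch '[{"jaw":1,"translation":[-4.4,-3.9,0],"rotation":[0,0,0]},{"jaw":1,"translation":[-4.4,-3.9,0],"rotation":[0,0,0]},{"jaw":1,"translation":[-4.4,-3.9,0],"rotation":[0,0,0]},{"jaw":1,"translation":[-4.4,-3.9,0],"rotation":[0,0,0]},{"jaw":1,"translation":[-4.4,-3.9,0],"rotation":[0,0,0]}]'
```

```text
t: 0.72
ee_pos: [0.361, -0.3333, 0.2456]
orientation: [[0.394, -0.919, -0.003], [-0.919, -0.394, 0.006], [-0.006, 0.0, -1.0]]
ft_force: [1.0, 0.9, -0.9]
grip_width: 0.0
t: 1.35
ee_pos: [0.454, -0.0446, 0.2459]
orientation: [[0.392, -0.92, -0.002], [-0.92, -0.392, 0.006], [-0.007, -0.001, -1.0]]
ft_force: [1.3, -0.2, -0.2]
grip_width: -0.0002
```

```bash

python3 -m inch '[{"jaw":1,"translation":[-4.4,-3.9,0],"rotation":[0,0,0]},{"jaw":1,"translation":[-4.4,-3.9,0],"rotation":[0,0,0]},{"jaw":1,"translation":[-4.0,-3.6,0],"rotation":[0,0,0]},{"jaw":1,"translation":[0,0,0],"rotation":[0,0,-10.6]},{"jaw":1,"translation":[0,0,0],"rotation":[0,0,-10.6]}]'
python3 -m inch '[{"jaw":1,"translation":[0,0,0],"rotation":[0,0,-10.6]},{"jaw":1,"translation":[0,0,0],"rotation":[0,0,-10.6]},{"jaw":1,"translation":[0,0,0],"rotation":[0,0,-10.6]},{"jaw":1,"translation":[0,0,0],"rotation":[0,0,-10.6]},{"jaw":1,"translation":[0,0,0],"rotation":[0,0,-10.6]}]'
python3 -m inch '[{"jaw":1,"translation":[0,0,0],"rotation":[0,0,-10.6]},{"jaw":1,"translation":[0,0,0],"rotation":[0,0,-10.6]},{"jaw":1,"translation":[0,0,0],"rotation":[0,0,-10.6]},{"jaw":1,"translation":[0,0,0],"rotation":[0,0,-10.6]},{"jaw":1,"translation":[0,0,0],"rotation":[0,0,-10.6]}]'
cat > go.py <<'E'
from h import *
import sys
s=manip.read_state();R=np.array(s["orientation"])
yaw=np.degrees(np.arctan2(R[1,0],R[0,0]))
F=[[.5249,.1619],[.5104,.1247],[.496,.0874],[.4815,.0501]]
k=int(sys.argv[1])-1; z=float(sys.argv[2])
print("t",s["t"],"pos",np.round(s["ee_pos"],4),"yaw",yaw.round(2),"q",np.round(s["q"],1),"F",np.round(s["ft_force"],2))
print("shift cm",(R.T@(np.r_[F[k],z]-s["ee_pos"])*100).round(2),"rotz needed",round(-(68.8-yaw),2),"tilt",np.round(R[:,2],4))
E
python3 go.py 2 .15
```

```text
t: 1.98
ee_pos: [0.5087, 0.1286, 0.245]
orientation: [[0.706, -0.708, -0.004], [-0.708, -0.706, 0.006], [-0.007, -0.002, -1.0]]
ft_force: [-0.4, 0.1, 0.4]
grip_width: 0.0001
t: 2.6
ee_pos: [0.5065, 0.1292, 0.2418]
orientation: [[0.989, 0.148, -0.009], [0.148, -0.989, 0.005], [-0.008, -0.006, -1.0]]
ft_force: [-0.3, -0.5, 0.4]
grip_width: 0.0004
t: 3.22
ee_pos: [0.5044, 0.1287, 0.2389]
orientation: [[0.466, 0.885, -0.015], [0.885, -0.466, 0.004], [-0.003, -0.015, -1.0]]
ft_force: [0.2, -0.2, 0.0]
grip_width: 0.0001
t 3.225 pos [0.5044 0.1287 0.2389] yaw 62.25 q [ 11.3  -0.8 110.9   0.4  70.6 -51.1] F [ 0.16 -0.15  0.03]
shift cm [-0.05  0.85  8.88] rotz needed -6.55 tilt [-0.0146  0.004  -0.9999]
```

```bash

python3 -m inch '[{"jaw":1,"translation":[0,0.85,3],"rotation":[-0.9,0.2,-6.5]},{"jaw":1,"translation":[0,0,3],"rotation":[0,0,0]},{"jaw":1,"translation":[0,0,2.5],"rotation":[0,0,0]},{"jaw":1,"translation":[0,0,0],"rotation":[0,0,0]}]'
python3 go.py 2 .11
python3 - <<'E'
from h import *
m=manip.camera_model("wrist");p,d=manip.capture("wrist");cv2.imwrite("pics/w1.png",p[:,:,::-1]);np.save("pics/w1.npy",d)
np.save("pics/w1E.npy",np.array(m["extrinsics"]))
F=[[.5249,.1619,.07],[.5104,.1247,.066],[.496,.0874,.07],[.4815,.0501,.07]]
print(proj(m,F).round(1))
E
```

```text
t: 3.72
ee_pos: [0.5108, 0.1247, 0.1509]
orientation: [[0.357, 0.934, 0.0], [0.934, -0.357, 0.0], [0.0, 0.0, -1.0]]
ft_force: [0.2, -0.1, 0.2]
grip_width: 0.0001
t 3.725 pos [0.5108 0.1247 0.1509] yaw 69.07 q [ 11.    3.9 116.    0.   60.1 -58.1] F [ 0.25 -0.05  0.21]
shift cm [-0.01 -0.04  4.09] rotz needed 0.27 tilt [ 4.e-04  3.e-04 -1.e+00]
[[337.4 230.9]
 [275.2 228.4]
 [212.9 230.3]
 [150.3 230. ]]
```

View pics/w1.png

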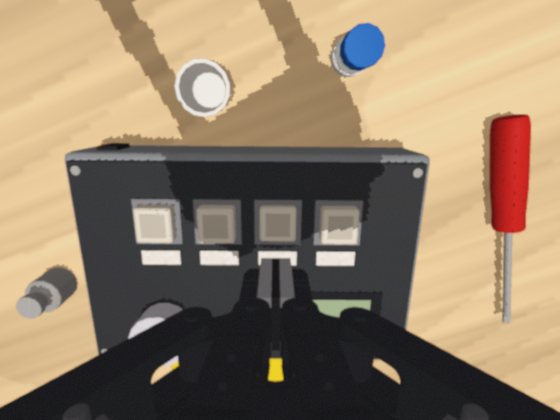

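```bash
python3 - <<'E'
import cv2
p=cv2.imread("pics/w1.png"); c=p[185:315,120:380]; cv2.imwrite("pics/w1z.png",cv2.convertScaleAbs(cv2.resize(c,None,fx=3,fy=3,interpolation=cv2.INTER_CUBIC),alpha=1.3,beta=20))
E
```

```text
(no output)
```

View pics/w1z.png

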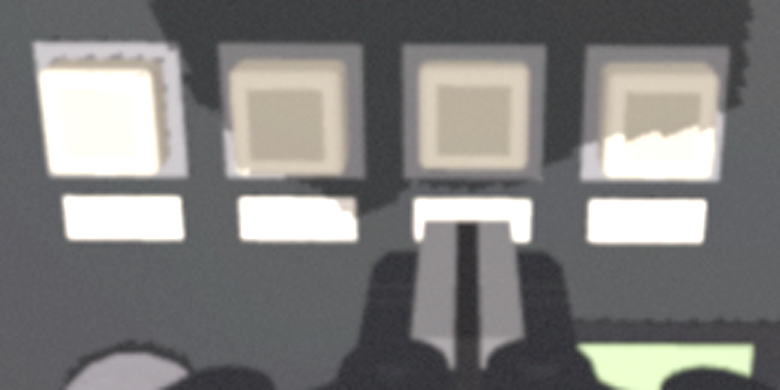

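```bash
python3 - <<'E'
from h import *
m=manip.camera_model("wrist"); s=manip.read_state(); d=np.load("pics/w1.npy")
px=[(340,225),(278,224),(216,224.3),(154,225)]
for z in (.07,):
    P=plane(m,px,[.07,.066,.07,.07]); print(P.round(4))
E=np.array(m["extrinsics"])
for u,v in px:
    q=[(a,b) for a in range(int(u)-8,int(u)+9) for b in range(int(v)-8,int(v)+9)]
    z=np.array([d[b,a] for a,b in q]); W=(rays(m,q)*z[:,None]-E[:3,3])@E[:3,:3]; print("z",np.median(W[:,2]).round(4))
R=np.array(s["orientation"]);p=np.array(s["ee_pos"])
for y in (-.011,0,.011):
  for dz in (.0,.019): print(y,dz,proj(m,p+R@[0,y,dz]).round(1), end=' ')
print(d[262,270],d[262,281]); print("cam pos in tool",R.T@(-E[:3,:3].T@E[:3,3]-p))
print("cam rot in tool",(E[:3,:3]@R).round(3))
print(bydepth(m,[(270,262),(281,262)],d)-p)
E
```

```text
[[0.5236 0.165  0.07  ]
 [0.51   0.1276 0.066 ]
 [0.4947 0.0908 0.07  ]
 [0.4809 0.0534 0.07  ]]
z 0.0717
z 0.0676
z 0.0715
z 0.0714
-0.011 0.0 [[275.7 274.3]] -0.011 0.019 [[275.7 255. ]] 0 0.0 [[275.7 298.4]] 0 0.019 [[275.6 276.7]] 0.011 0.0 [[275.7 321.4]] 0.011 0.019 [[275.6 297.5]] 0.14628942 0.14722499
cam pos in tool [-0.00031619 -0.07451889 -0.12349735]
cam rot in tool [[ 1.    -0.001 -0.001]
 [ 0.001  0.957 -0.291]
 [ 0.001  0.291  0.957]]
[[-0.011884    0.00193715 -0.00982992]
 [-0.01016139  0.00635372 -0.00989347]]
```

The wrist view shows key tops at (340,225), (278,224), (216,224) and (154,225), agreeing with the top camera to within 3 mm. Its depth again puts key 2 about 4 mm lower than the others. I'll use the average of the two fits. First I'll tap key 2, then key 3 as a reference.

```bash
sed -i 's/^F=.*/F=[[.5244,.1635],[.51,.1262],[.4955,.089],[.481,.0517]]/' go.py
python3 go.py 2 .1
python3 -m inch '[{"jaw":1,"translation":[0.1,0.1,3],"rotation":[0,0,0]},{"jaw":1,"translation":[0,0,2.2],"rotation":[0,0,0]},{"jaw":1,"translation":[0,0,0],"rotation":[0,0,0]}]'
python3 go.py 2 .087
```

```text
t 3.775 pos [0.512  0.1249 0.1523] yaw 69.07 q [ 11.    3.8 115.9   0.   60.1 -58.1] F [-0.07 -0.3   0.29]
shift cm [ 0.04 -0.25  5.23] rotz needed 0.27 tilt [ 3.e-03  9.e-04 -1.e+00]
t: 4.15
ee_pos: [0.5173, 0.1263, 0.1043]
orientation: [[0.357, 0.934, 0.011], [0.934, -0.357, 0.002], [0.006, 0.009, -1.0]]
ft_force: [-0.2, -0.8, -0.7]
grip_width: 0.0
t 4.15 pos [0.5173 0.1263 0.1043] yaw 69.08 q [ 11.    7.4 117.7   0.   54.3 -58.1] F [-0.19 -0.77 -0.66]
shift cm [-0.28 -0.69  1.72] rotz needed 0.28 tilt [ 0.011   0.0024 -0.9999]
```

```bash

python3 -m inch '[{"jaw":1,"translation":[-0.25,-0.7,0.5],"rotation":[0.5,-0.3,0]},{"jaw":1,"translation":[0,0,0],"rotation":[0,0,0]}]'
python3 go.py 2 .087
```

```text
t: 4.4
ee_pos: [0.5114, 0.1269, 0.1019]
orientation: [[0.357, 0.934, 0.004], [0.934, -0.357, 0.001], [0.003, 0.004, -1.0]]
ft_force: [-0.8, 0.1, 0.4]
grip_width: 0.0004
t 4.4 pos [0.5114 0.1269 0.1019] yaw 69.07 q [ 11.2   7.2 118.2   0.   54.3 -57.9] F [-0.85  0.06  0.38]
shift cm [-0.12 -0.11  1.49] rotz needed 0.27 tilt [ 0.0044  0.0014 -1.    ]
```

```bash

python3 -m inch '[{"jaw":1,"translation":[-0.1,-0.1,1.0],"rotation":[0.2,-0.2,0]},{"jaw":1,"translation":[0,0,0],"rotation":[0,0,0]}]'
python3 -m inch '[{"jaw":1,"translation":[0,0,0.2],"rotation":[0,0,0]}]'
python3 -m inch '[{"jaw":1,"translation":[0,0,0.2],"rotation":[0,0,0]}]'
python3 go.py 2 .087
```

```text
t: 4.65
ee_pos: [0.511, 0.1266, 0.0928]
orientation: [[0.357, 0.934, 0.002], [0.934, -0.357, -0.0], [0.001, 0.002, -1.0]]
ft_force: [0.2, -0.6, -0.3]
grip_width: -0.0001
t: 4.78
ee_pos: [0.5114, 0.1266, 0.091]
orientation: [[0.357, 0.934, 0.003], [0.934, -0.357, -0.0], [0.001, 0.003, -1.0]]
ft_force: [0.4, 0.7, 0.1]
grip_width: -0.0001
t: 4.9
ee_pos: [0.5114, 0.1266, 0.0889]
orientation: [[0.357, 0.934, 0.003], [0.934, -0.357, -0.0], [0.001, 0.003, -1.0]]
ft_force: [-0.2, 0.4, 0.3]
grip_width: 0.0001
t 4.9 pos [0.5114 0.1266 0.0889] yaw 69.08 q [ 1.120e+01  8.200e+00  1.187e+02 -1.000e-01  5.290e+01 -5.780e+01] F [-0.22  0.4   0.3 ]
shift cm [-0.09 -0.12  0.19] rotz needed 0.28 tilt [ 3.1e-03 -1.0e-04 -1.0e+00]
```

```bash

for i in 1 2 3; do :; done
python3 -m inch '[{"jaw":1,"translation":[0,0,0.1],"rotation":[0,0,0]}]' | egrep 'ee|force'
python3 -m inch '[{"jaw":1,"translation":[0,0,0.1],"rotation":[0,0,0]}]' | egrep 'ee|force'
python3 -m inch '[{"jaw":1,"translation":[0,0,0.1],"rotation":[0,0,0]}]' | egrep 'ee|force'
python3 -m inch '[{"jaw":1,"translation":[0,0,0.1],"rotation":[0,0,0]}]' | egrep 'ee|force'
python3 -m inch '[{"jaw":1,"translation":[0,0,0.1],"rotation":[0,0,0]}]' | egrep 'ee|force'
```

```text
ee_pos: [0.5114, 0.1266, 0.0877]
ft_force: [0.2, 0.0, -0.6]
ee_pos: [0.5114, 0.1266, 0.0866]
ft_force: [-0.2, 0.6, 0.5]
ee_pos: [0.5114, 0.1266, 0.0855]
ft_force: [0.1, 0.8, -0.7]
ee_pos: [0.5115, 0.1266, 0.0848]
ft_force: [-1.3, -0.6, 4.3]
ee_pos: [0.5115, 0.1266, 0.084]
ft_force: [-1.7, -1.6, 3.7]
```

Key 2 made contact only at TCP z ≈ 0.085, so its top is at about 66 mm, and it pushed back with about 4 N. Next is the reference tap on key 3.

```bash

python3 -m inch '[{"jaw":1,"translation":[0,0,-2],"rotation":[0,0,0]},{"jaw":1,"translation":[0,0,0],"rotation":[0,0,0]},{"jaw":1,"translation":[-4,0,0],"rotation":[0,0,0]},{"jaw":1,"translation":[0,0,0],"rotation":[0,0,0]}]'
python3 go.py 3 .093
```

```text
t: 6.02
ee_pos: [0.4964, 0.0887, 0.1025]
orientation: [[0.356, 0.934, 0.002], [0.934, -0.356, -0.0], [0.0, 0.002, -1.0]]
ft_force: [0.4, 0.5, -0.5]
grip_width: -0.0
t 6.025 pos [0.4964 0.0887 0.1025] yaw 69.13 q [  7.3   4.9 120.7  -0.   54.3 -61.8] F [ 0.4   0.5  -0.48]
shift cm [-0.01 -0.1   0.95] rotz needed 0.33 tilt [ 2.1e-03 -3.0e-04 -1.0e+00]
```

```bash

python3 -m inch '[{"jaw":1,"translation":[0,-0.1,0.9],"rotation":[0.1,0,0]},{"jaw":1,"translation":[0,0,0],"rotation":[0,0,0]}]'| egrep 'ee|force'
python3 -m inch '[{"jaw":1,"translation":[0,0,0.1],"rotation":[0,0,0]}]' | egrep 'ee|force'
python3 -m inch '[{"jaw":1,"translation":[0,0,0.1],"rotation":[0,0,0]}]' | egrep 'ee|force'
python3 -m inch '[{"jaw":1,"translation":[0,0,0.1],"rotation":[0,0,0]}]' | egrep 'ee|force'
python3 -m inch '[{"jaw":1,"translation":[0,0,0.1],"rotation":[0,0,0]}]' | egrep 'ee|force'
python3 -m inch '[{"jaw":1,"translation":[0,0,0.1],"rotation":[0,0,0]}]' | egrep 'ee|force'
```

```text
ee_pos: [0.4953, 0.0897, 0.092]
ft_force: [-0.4, 1.0, -1.0]
ee_pos: [0.4955, 0.0901, 0.0906]
ft_force: [-0.2, -0.6, -0.7]
ee_pos: [0.4955, 0.0905, 0.0894]
ft_force: [-0.4, 0.4, -0.1]
ee_pos: [0.4956, 0.0906, 0.0885]
ft_force: [-0.1, -0.9, 2.6]
ee_pos: [0.4956, 0.0906, 0.0877]
ft_force: [-0.8, -1.5, 2.9]
ee_pos: [0.4957, 0.0907, 0.0869]
ft_force: [-1.2, 0.4, 3.1]
```

Key 3 made contact at about 0.089 and gave softly at 2.6–3.1 N, so it is up. Key 2 is the latched one, so I'm lifting off, going back and pressing it home.

```bash

python3 -m inch '[{"jaw":1,"translation":[0,0,-1.6],"rotation":[0,0,0]},{"jaw":1,"translation":[0,0,0],"rotation":[0,0,0]},{"jaw":1,"translation":[4,0,0],"rotation":[0,0,0]},{"jaw":1,"translation":[0,0,0],"rotation":[0,0,0]}]'
python3 go.py 2 .088
```

```text
t: 7.4
ee_pos: [0.5116, 0.1288, 0.1052]
orientation: [[0.356, 0.934, 0.003], [0.934, -0.356, 0.001], [0.002, 0.002, -1.0]]
ft_force: [-0.7, -0.1, 0.2]
grip_width: 0.0001
t 7.4 pos [0.5116 0.1288 0.1052] yaw 69.13 q [ 1.140e+01  7.100e+00  1.179e+02  1.000e-01  5.480e+01 -5.780e+01] F [-0.72 -0.13  0.21]
shift cm [-0.3  -0.06  1.72] rotz needed 0.33 tilt [ 0.003   0.0015 -1.    ]
```

```bash

python3 -m inch '[{"jaw":1,"translation":[-0.3,-0.1,0.8],"rotation":[0.1,-0.1,0]},{"jaw":1,"translation":[0,0,0.8],"rotation":[0,0,0]},{"jaw":1,"translation":[0,0,0],"rotation":[0,0,0]}]'| egrep 'ee|force'
python3 -m inch '[{"jaw":1,"translation":[0,0,0.1],"rotation":[0,0,0]},{"jaw":1,"translation":[0,0,0.1],"rotation":[0,0,0]},{"jaw":1,"translation":[0,0,0.1],"rotation":[0,0,0]}]' | egrep 'ee|force'
python3 -m inch '[{"jaw":1,"translation":[0,0,0.1],"rotation":[0,0,0]}]' | egrep 'ee|force'
python3 -m inch '[{"jaw":1,"translation":[0,0,0.1],"rotation":[0,0,0]}]' | egrep 'ee|force'
```

```text
ee_pos: [0.5079, 0.125, 0.0872]
ft_force: [0.2, 0.1, -0.9]
ee_pos: [0.5075, 0.1243, 0.0843]
ft_force: [-1.4, -0.3, 4.1]
ee_pos: [0.5076, 0.1244, 0.0837]
ft_force: [-2.7, -0.6, 3.8]
ee_pos: [0.5076, 0.1244, 0.0829]
ft_force: [-1.3, -0.7, 3.8]
```

```bash

python3 -m inch '[{"jaw":1,"translation":[0,0,0.1],"rotation":[0,0,0]}]' | egrep 'ee|force'
python3 -m inch '[{"jaw":1,"translation":[0,0,0.1],"rotation":[0,0,0]}]' | egrep 'ee|force'
python3 -m inch '[{"jaw":1,"translation":[0,0,0.12],"rotation":[0,0,0]}]' | egrep 'ee|force'
```

```text
ee_pos: [0.5076, 0.1244, 0.0824]
ft_force: [-4.1, -1.3, 10.4]
ee_pos: [0.5076, 0.1244, 0.0823]
ft_force: [-5.1, -0.9, 13.4]
ee_pos: [0.5076, 0.1244, 0.0823]
ft_force: [-6.8, -0.8, 13.7]
```

At z = 0.0823 the force climbed to 13 N and the motion stopped. That is 3 mm below the latched contact height, so the key is against its stop. Releasing and checking.

```bash

python3 -m inch '[{"jaw":1,"translation":[0,0,-2],"rotation":[0,0,0]},{"jaw":1,"translation":[0,0,-3],"rotation":[0,0,0]},{"jaw":1,"translation":[0,0,-4],"rotation":[0,0,0]},{"jaw":1,"translation":[0,0,0],"rotation":[0,0,0]}]'
python3 - <<'E'
from h import *
m=manip.camera_model("wrist");p,d=manip.capture("wrist");cv2.imwrite("pics/w2.png",p[:,:,::-1])
F=[[.5244,.1635,.07],[.51,.1262,.07],[.4955,.089,.07],[.481,.0517,.07]]
E=np.array(m["extrinsics"])
for u,v in proj(m,F):
    q=[(a,b) for a in range(int(u)-5,int(u)+6) for b in range(int(v)-6,int(v)+5)]
    z=np.array([d[b,a] for a,b in q]); W=(rays(m,q)*z[:,None]-E[:3,3])@E[:3,:3]; print(round(u),round(v),"z",np.median(W[:,2]).round(4))
E
```

```text
t: 9.28
ee_pos: [0.5086, 0.1245, 0.1733]
orientation: [[0.357, 0.934, -0.002], [0.934, -0.357, -0.001], [-0.001, -0.001, -1.0]]
ft_force: [-0.4, 0.4, -0.4]
grip_width: -0.0
335 222 z 0.0702
279 221 z 0.0701
222 221 z 0.07
165 221 z 0.07
```

View pics/w2.png

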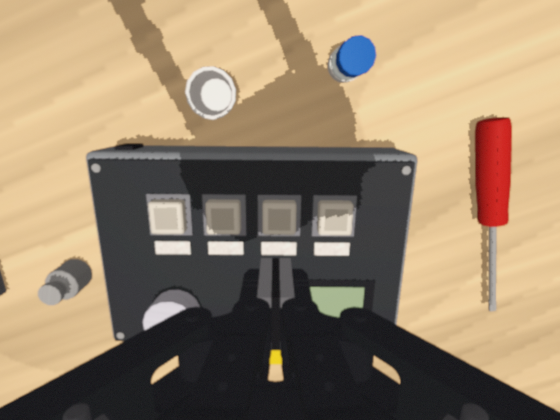

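All four key tops now read 70.0–70.2 mm. In the wrist picture the keys are at about (335,216), (279,216), (222,216) and (168,216), and the loose things in view stand where they were. The tool is clear of everything, so I'm handing the job in.

```bash
python3 - <<'E'
from h import *
p,d=manip.capture("top"); a=cv2.imread("pics/top0.png"); b=p[:,:,::-1].copy(); cv2.imwrite("pics/top1.png",b)
m=manip.camera_model("top")
d0=np.load("pics/top0.npy")
for n,q in dict(tin=(295,212),vial=(205,275),cruc=(254,283),weight=(343,235),jar=(303,152),driver=(168,220),brush=(377,255)).items():
    print(n,bydepth(m,[q],d0).round(3),bydepth(m,[q],d).round(3))
print(manip.read_state()["t"]); print(manip.job_done())
E
```

```text
tin [[0.554 0.02  0.08 ]] [[0.554 0.02  0.081]]
vial [[0.427 0.208 0.052]] [[0.427 0.208 0.051]]
cruc [[0.409 0.11  0.005]] [[0.43  0.057 0.559]]
weight [[ 0.509 -0.08   0.045]] [[ 0.509 -0.08   0.044]]
jar [[0.681 0.002 0.075]] [[0.681 0.002 0.076]]
driver [[0.545 0.299 0.025]] [[0.489 0.143 0.536]]
brush [[ 0.468 -0.155  0.018]] [[ 0.468 -0.155  0.018]]
9.375
the job is handed in; nothing more can be done
None
```

The latched key was the second from the left (place_2). I pressed it home and it sprang back, so all four keys now stand fully up. I handed the job in at about 9.4 s, and no verdict was reported.

- **Finding it:** depth from two cameras put key 2's top about 4 mm below the others. I tapped keys 2 and 3. Key 2 made contact 4 mm lower and resisted at about 4 N, while key 3 gave softly at 2.6–3.1 N. I did not tap keys 1 and 4; the depth readings alone showed them up.
- **Pressing it home:** key 2 stopped about 3 mm below its latched height, and the force rose to about 14 N. That is above the 5–6 N the key needs but under the 25 N limit on the housing. Key 3 went down only about 2.5 mm during its tap.
- **Last checks:** after release, all four key tops read 70.0–70.2 mm, and the tool was clear at z = 0.17 m.
- **Loose things:** the tin, vial, weight, jar and brush read the same height as at the start at the same pixels in the top camera. The arm hid the crucible and screwdriver there, so their top-camera readings don't count. The last wrist picture shows both still standing or lying in place, but I did not measure them.
- **Disagreement:** the two cameras differed by about 3 mm on where the keys are. I used the average, which is well inside the 24 mm cap.

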